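Line up a board under the drill and clamp it to the fence

ROBOT

A 6-joint arm with a two-finger parallel gripper is mounted at the origin on the work surface. World frame = base frame: x ahead of the robot, y to its left, z up, the work surface at z = 0. Lengths are in mm, angles in degrees, forces in N, time in s.
With the tool pointing down it reaches from about 375 to 900 mm from the base axis. Payload 3.1 kg.
Tool frame: the origin (TCP) lies at the very end of the fingers, on their centre line; the grasp point (between the pads) lies 19 mm behind it; z points along the fingers, y is the line along which they close (so a half turn about z gives the same grasp; the last joint's range is limited). The gripper opens to 87 mm and grips with 3 to 60 N. Pads are 19 mm wide; open, the fingers measure 117 mm over their backs; the gripper's body (75 mm by 190 mm) begins 51 mm behind the grasp point.
Start: joints at [53.027, 30.224, 82.088, -0, 67.689, -10.227], TCP at [281.227, 558.129, 222.548] pointing down, gripper open.
Joint ranges: [-176.69, 176.69], [-43.24, 126.21], [12.49, 139.97], [-82, 262], [0, 151.66], [-163.58, 163.58]. Speed limits (degrees/s): [159.86, 159.86, 180, 180, 180, 180].

INTERFACE

Orientations are given as [roll, pitch, yaw] about the fixed x, y, z axes, in that order (R = Rz(yaw) Ry(pitch) Rx(roll)).
In Python, from workcell import * gives the robot as it stands.
- The arm moves only by the tool send_rows, never from a script. Its argument "motion" is one flat list of numbers, 7 for each row, row after row: the shift along the tool's x, y, z in m, then the turn, a rotation vector about the tool's x, y, z in rad, then the opening, from -1 (shut) to 1 (fully open). In form: [tx, ty, tz, wx, wy, wz, grip, tx, ty, tz, wx, wy, wz, grip, ...]. A call has exactly 10 rows; each row is the pose to reach, as a shift and turn from the pose commanded when the call began, along the tool's axes at that moment; what a row does not reach only later rows make up. A row lasts 1/12 s, in which the tool goes at most 41.7 mm and 7.16 degrees, less where a joint would pass 70% of its speed; a pose out of reach is approached as far as the arm can. A call with a gripper value outside its range is refused whole. The fingers move at their own pace and stop on an object; "grip_force" is the grip in N (left out, the last holds). Time passes only in rows, so rows that repeat a pose let the fingers close, or fill a call up. It gives the time, the measured TCP pose, the force, the opening and the grip force at its end, in the units of the state.
- sense(): the state, without advancing time (a new reading comes with each control period).
- capture(name): name is "side" or "top" or "wrist"; returns the picture (420x560x3 uint8, blue, green, red); there is no depth.
- camera_params(name): a dict with "fx", "fy", "cx", "cy" (pixels), "origin" and "orientation" of the camera in the world. Camera axes: x right, y down, z forward; pixel columns grow to the right and rows downward; lengths in mm; the calibration is good to about 2 mm. A picture is of the moment at which its call begins: read the wrist's pose just before it. camera_params takes no time and is no camera call; for the wrist camera it gives the pose at the moment of the call.
- sign_off(): hands the job in; it is judged then, once.
The state is a dict: "time": time; "joint_pos": joint angles; "joint_vel": joint speeds; "joint_efforts": joint torques, N m; "position": TCP position; "eef_rot": TCP orientation; "contact_force": force on the tool from outside, world axes, zero at the start; "moment": the same for the moment, N m; "gripper_width": finger opening in mm; "grip_force": force on a finger pad.
Only numpy, scipy, OpenCV 4.12 (cv2) and the standard library are available. Lean on these libraries where they do the work, as an engineer would, in place of code of your own. Each camera call takes 0.05 s, during which the arm holds its last target. There are 200 camera calls.

TASK

Slide the board along the fence of the small drill stand until the pencil cross on its top edge sits right under the tip of the drill bit. Then take the spring clamp off its rack by squeezing its handles, and clip it from above over the board and the fence together, so that it grips both and the cross stays under the bit. Do not bump the drill, and leave the glue bottle, tape measure and offcuts alone.

Things in the scene. Friction and masses are not known exactly. Their poses are not given: they have to be found in the camera images.
- station: Drilling station, fixed: white base board 190 x 280 mm, 12 mm thick. Origin on the bench under the middle of the channel that holds the board; x away from the robot, y along the fence, z up. Channel 19.5 mm wide between the fence (+x) and a near lip (x -17.75 to -9.75 mm, 8 mm high above the base board). Stands left or right of the robot, yaw within 0.3 rad; the rack is on the other side.
- fence_top (a point): Middle of the fence's top. Fence: wooden bar along the station's y, x from 9.75 to 21.75 mm (12 mm thick), y from -120 to 120 mm, 35 mm high above the base board, so its top is 47 mm above the bench.
- board: Loose light-wood board standing on edge in the channel: 18 mm thick (x), 280 mm long (y), 60 mm high (z), 210 g. Origin at the centre of its underside; axes as the station's. Its top 25 mm stand clear above the fence and can be gripped across x from above. It starts 30 to 80 mm too far to the station's -y side.
- mark (a point): The pencil cross on the board's top edge, 60 mm to +y of the board's middle; the line across (2.5 mm wide) also runs down both faces; the line along is 40 mm long.
- drill: Small fixed drill on the station: motor 50 mm in diameter over the channel at y = 70 mm in the station's frame, 146 to 246 mm above the bench, chuck and 6 mm bit below; 26 mm column, 225 mm high, at x = 92, y = 112 mm, slanting bracket between. Same origin as the station.
- bit_tip (a point): Tip of the drill bit, 84 mm above the bench, 12 mm above the board's top edge, pointing down; at x = 0, y = 70 mm in the station's frame. A black line along x on the base board, near side, and on the lip lies level with it (y = 70 mm).
- rack: Clamp rack, fixed: upright wooden bar 30 mm thick (x), 170 mm long (y), its top 90 mm above the bench, on a foot 100 x 180 x 12 mm. Origin on the bench under its middle.
- clamp: Spring clamp like a big clothes peg, two steel levers, 140 g, starts clipped on the rack from above. Origin on the pivot (coil 20 mm in diameter along y), 100 mm above the bench at the start. Gripping 30 mm, z is up and x runs across the jaws. Squeezing the handles along x with 15 to 30 N opens it to a stop: handles 38 mm over all, pads 54 mm apart.
- handles (a point): Point midway between the two handle grips, 50 mm above the pivot: where to squeeze, from above. Grips are round, 10 mm in diameter, 24 mm long (along y), at x = -27 and +27 mm in the clamp's frame (64 mm over all) while it grips 30 mm.
- clamp_jaw (a joint): Opening of the clamp, rad: 0 when it grips 30 mm, 0.48 fully open, -0.55 shut on nothing.
- near_pad (a point): Middle of the gripping face of the pad at the clamp's -x side: x = -15 mm, 50 mm below the pivot while it grips 30 mm. Both pads are rubber, 6 mm thick, 20 mm wide (y), 14 mm high.
- far_pad (a point): Middle of the gripping face of the pad at the clamp's +x side.
- clamp_spot (a point): Handy spot for the middle between the pads: midway through board and fence together (30 mm thick, middle at x = 6.75 mm in the station's frame), y = -60 mm, 20 mm above the base board. There the pivot is 82 mm above the bench, the coil down on the board's top edge; up to 8 mm higher is fine. Free room for the clamp: y from -105 to -20 mm.
- glue: Bystander: white glue bottle, 60 mm across, 170 mm high. Origin under its middle.
- tape: Bystander: grey tape measure, 65 x 40 x 62 mm. Origin under its middle.
- offcuts: Bystander: two dark offcuts of board, one on the other, 60 x 120 x 40 mm. Origin under the middle.
Things that resemble listed ones, but are neither listed nor needed, are in the scene too. What is meant by the clamp is not blue, and is the larger of those in its own colour.

How it is judged (in metres and radians):
On the way, in this order (a step that is already met when the one before it is completed fails the run):
1. the cross is under the bit tip (within 4 mm, seen from above), the board standing in its channel (horizontal distance between mark and bit_tip below 0.004 m and z of board in the frame of station below 0.015 m and angle between board's own z axis and vertical below 0.06 rad), for 0.3 s.
2. the clamp grips board and fence together, let go by the fingers, the cross still under the bit (all of step 1 and contact force between clamp and board above 4 N and contact force between clamp and station above 4 N and value of joint clamp_jaw between -0.12 and 0.12 rad and angle between clamp's own z axis and vertical below 0.35 rad and angle between the x axis of clamp and the x axis of station, either way round below 0.3 rad and contact force between the fingers and clamp below 0.5 N), for 0.2 s.
At the end, for the whole second after the job is handed in: Cross within 4 mm of the bit tip seen from above; board upright (0.06 rad) within 3 mm of its floor; clamp released, pressing board and fence with over 4 N each, jaw within 0.12 rad of the 30 mm grip, upright within 0.35 rad, square to the fence within 0.3 rad; all at rest (all of step 2 and linear speed of board below 0.01 m/s and linear speed of clamp below 0.02 m/s); the robot touches nothing.
It fails at once if the drill is bumped (more than 3 N) (contact force between drill and anything else above 3 N).
It fails at once if the glue bottle is disturbed (moved more than 20 mm) (distance of glue from where it was at the start of the episode above 0.02 m).
It fails at once if the tape measure is disturbed (moved more than 20 mm) (distance of tape from where it was at the start of the episode above 0.02 m).
It fails at once if the pile of offcuts is disturbed (moved more than 20 mm) (distance of offcuts from where it was at the start of the episode above 0.02 m).
It also fails if it takes over 64 s, if anything falls off the work surface, if the arm or the gripper's body presses on something with over 40 N, if the wrist force passes 120 N, or if a joint passes its speed limit or range.

## Working session

There is one attempt and no reset: what is moved stays moved. The work goes in short steps, Python scripts to look and compute and a tool call to move; the robot and the scene stay as the last step left them, time stands still between calls to the robot, and variables do not carry over. Pictures are saved under pics/ and viewed, at most 10 in all, crops included, and the job is handed in when it is done.

Besides the shell and the picture viewer there is one more tool, called after "Emit:" as a command line: name --argument value ..., lists and objects as JSON in quotes. send_rows: Moves the arm, as the interface text tells. Its arguments: {"type":"object","properties":{"motion":{"type":"array","items":{"type":"number"}},"grip_force":{"type":"number"}},"required":["motion"]}

```bash
mkdir -p pics; ls; python3 - <<'E'
from workcell import *
import cv2
print(sense())
for n in("side","top","wrist"):
    p=camera_params(n);print(n,p);cv2.imwrite(f"pics/{n}0.png",capture(n))
E
```

```text
pics
{'time': 0.0, 'joint_pos': array([ 5.30265560e+01,  3.02790635e+01,  8.21561190e+01, -2.71901208e-04,
        6.76898733e+01, -1.02282718e+01]), 'joint_vel': array([ 0.00580578,  0.00971044,  0.02460913,  0.0105324 , -0.04575175,
        0.00392366]), 'joint_efforts': array([ 3.82306353e-04, -4.40041637e+01, -1.76591045e+01,  6.34381687e-02,
        5.82315295e-02, -1.49504476e-04]), 'position': array([280.79997917, 557.54708456, 221.57208404]), 'eef_rot': array([-1.79876887e+02, -2.19588647e-02,  1.53254908e+02]), 'contact_force': array([-0.15160371,  0.25176189, -0.21627684]), 'moment': array([-0.00485945, -0.00230331, -0.01193907]), 'grip_force': 0.0, 'gripper_width': 86.99208504644206}
side {'fx': 393.5081892734252, 'fy': 393.5081892734252, 'cx': 282.42504674322345, 'cy': 212.3061604985, 'origin': array([ 204.69906255, -616.4965926 ,  768.21819218]), 'orientation': array([-1.34320491e+02, -1.11751857e-02, -3.29892659e+01])}
top {'fx': 542.4369441432656, 'fy': 542.4369441432656, 'cx': 279.3341142592039, 'cy': 211.91377110897707, 'origin': array([ 306.19646985,  -45.82644834, 1406.02530979]), 'orientation': array([-1.67521313e+02,  9.25831064e-02, -9.21521488e+01])}
wrist {'fx': 348.4363947135103, 'fy': 348.4363947135103, 'cx': 278.2837850018254, 'cy': 216.8770121415731, 'origin': array([208.03961847, 595.7032207 , 383.06602478]), 'orientation': array([1.62696368e+02, 1.04855372e-01, 6.32533109e+01])}
```

View pics/top0.png

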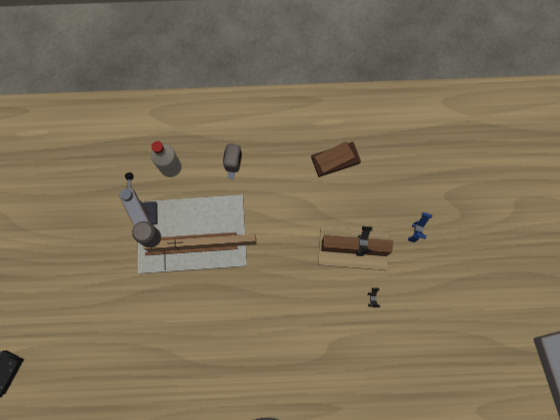

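View pics/side0.png

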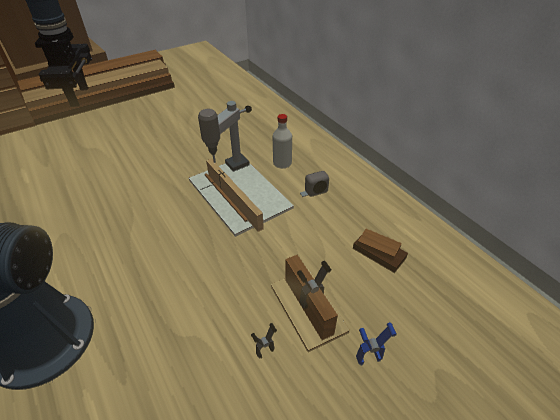

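The top view shows three clamp-like things. The large black one is clipped on the rack at (364,240), a small black one is at (374,298), and a blue one is at (421,227). The larger black one on the rack fits the description. The station is at the left, with the white base spanning (137..246, 196..272) and the drill motor at (146,234). The glue is at (163,155), the tape at (232,157) and the offcuts at (336,158).

```bash
cat > h.py <<'E'
from workcell import *
import numpy as np, cv2
from scipy.spatial.transform import Rotation as R
def ray(p,uv):
    uv=np.atleast_2d(uv).astype(float)
    d=np.c_[(uv[:,0]-p["cx"])/p["fx"],(uv[:,1]-p["cy"])/p["fy"],np.ones(len(uv))]
    return R.from_euler("xyz",p["orientation"],degrees=True).apply(d)
def plane(p,uv,z):
    d=ray(p,uv);o=np.array(p["origin"]);return (o+d*((z-o[2])/d[:,2])[:,None]).round(1)
def proj(p,X):
    c=R.from_euler("xyz",p["orientation"],degrees=True).inv().apply(np.atleast_2d(X)-p["origin"])
    return np.c_[c[:,0]/c[:,2]*p["fx"]+p["cx"],c[:,1]/c[:,2]*p["fy"]+p["cy"]].round(1)
E
python3 - <<'E'
from h import *
p=camera_params("top");im=cv2.imread("pics/top0.png")
a=cv2.resize(im[185:285,125:258],None,fx=3,fy=4,interpolation=cv2.INTER_CUBIC)[:, :399]
b=cv2.resize(im[205:305,310:443],None,fx=3,fy=4,interpolation=cv2.INTER_CUBIC)[:, :399]
cv2.imwrite("pics/crop1.png",np.hstack([a,b]))
hsv=cv2.cvtColor(im,cv2.COLOR_BGR2HSV)
m=((hsv[...,1]<40)&(hsv[...,2]>110)).astype(np.uint8);m[:180]=0;m[:,300:]=0
m=cv2.morphologyEx(m,cv2.MORPH_CLOSE,np.ones((15,15)))
c=max(cv2.findContours(m,0,1)[0],key=cv2.contourArea)
r=cv2.minAreaRect(c);bx=cv2.boxPoints(r);print(r,bx,plane(p,bx,12))
print(plane(p,[[364,240]],150),plane(p,[[364,240]],100))
E
```

```text
((182.885009765625, 223.77435302734375), (92.5279312133789, 121.92933654785156), 86.18592071533203) [[118.977936 181.66817 ]
 [240.6372   173.55754 ]
 [246.79208  265.88055 ]
 [125.13281  273.99115 ]] [[713.3 369.   12. ]
 [723.5  44.3  12. ]
 [475.5  33.9  12. ]
 [466.4 346.7  12. ]]
[[ 509.1 -250.   150. ]] [[ 517.2 -258.2  100. ]]
```

View pics/crop1.png

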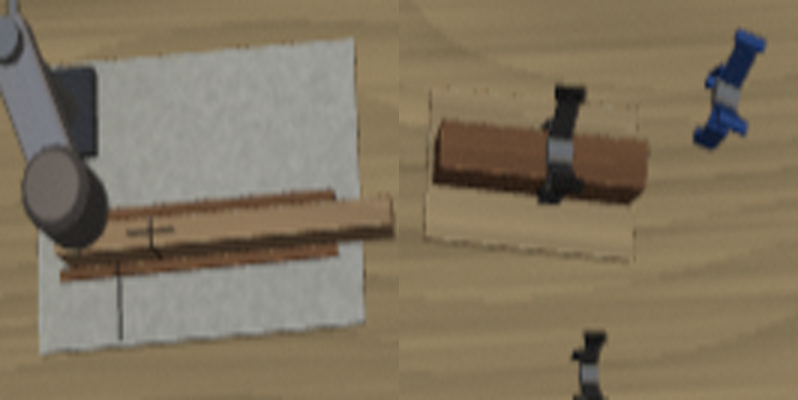

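The crop confirms it: the larger black clamp sits on the rack at crop (560,150). The small black decoy is at crop (592,370) and the blue one at (730,90). The station's black line runs from crop (118,262) to (121,340), and the pencil cross is at crop (151,232).

```bash
python3 - <<'E'
from h import *
p=camera_params("top");f=lambda x,y,z:plane(p,[[125+x/3,185+y/4]],z)[0]
g=lambda x,y,z:plane(p,[[310+(x-399)/3,205+y/4]],z)[0]
A,B,C=f(40,353,12),f(362,322,12),f(354,38,12);print("base",A,B,C)
y=(A-B)[:2];yaw=np.degrees(np.arctan2(-y[0],y[1]));print("yaw",yaw)
x=np.array([np.cos(np.radians(yaw)),np.sin(np.radians(yaw))]);Y=np.array([-x[1],x[0]])
print("line",f(121,340,12),f(118,262,20),"cross",f(151,232,72),"boardend",f(393,220,72))
print("rack foot",[g(*q,12) for q in((425,237),(633,262),(637,104),(432,90))])
print("racktop",[g(*q,90) for q in((440,125),(648,142),(440,185),(640,192))])
print("clamp",g(560,150,110),"far handle",g(570,92,150),"near",g(555,195,150))
s=sense();T=R.from_euler("xyz",s["eef_rot"],degrees=True);w=camera_params("wrist")
print("cam in tool",T.inv().apply(w["origin"]-s["position"]),(T.inv()*R.from_euler("xyz",w["orientation"],degrees=True)).as_euler("xyz",degrees=True))
E
```

```text
base [467.  312.9  12. ] [476.6  36.8  12. ] [665.5  39.3  12. ]
yaw 1.9913726423625777
line [472.8 243.6  12. ] [522.3 244.9  20. ] cross [531.9 206.8  72. ] boardend [531.9   6.   72. ]
rack foot [array([ 472.7, -151.3,   12. ]), array([ 449.9, -328.4,   12. ]), array([ 552.7, -340.2,   12. ]), array([ 568.7, -162.5,   12. ])]
racktop [array([ 531.9, -161.3,   90. ]), array([ 514.9, -330.8,   90. ]), array([ 494.8, -159.3,   90. ]), array([ 484.3, -321.8,   90. ])]
clamp [ 509.5 -255.3  110. ] far handle [ 537.4 -259.1  150. ] near [ 476.9 -243.1  150. ]
cam in tool [  82.21668972    0.94842616 -161.37391028] [-1.73229988e+01  4.02906317e-03  9.00022942e+01]
```

```bash
cat >> h.py <<'E'
def go(pos,yaw,s=None):
    s=s or sense();T=R.from_euler("xyz",s["eef_rot"],degrees=True)
    G=R.from_euler("xyz",[180,0,yaw],degrees=True)
    print("shift m",(T.inv().apply(np.array(pos)-s["position"])/1000).round(4),"turn",(T.inv()*G).as_rotvec().round(4))
E
python3 -c "
from h import *
go([430,150,150],180)"
```

```text
shift m [-0.3166 -0.2969  0.0722] turn [-0.0015 -0.0007 -0.4668]
```

Emit:
send_rows --motion '[-0.032,-0.03,0.007,0,0,-0.047,1,-0.064,-0.06,0.014,0,0,-0.094,1,-0.095,-0.089,0.021,0,0,-0.14,1,-0.127,-0.119,0.028,0,0,-0.187,1,-0.158,-0.148,0.036,0,0,-0.233,1,-0.19,-0.178,0.043,0,0,-0.28,1,-0.222,-0.208,0.05,0,0,-0.327,1,-0.253,-0.238,0.058,0,0,-0.373,1,-0.28,-0.262,0.064,0,0,-0.42,1,-0.3,-0.28,0.07,0,0,-0.467,1]'

```text
time: 0.98
position: [423.5, 171.2, 152.4]
eef_rot: [180.0, 0.0, -179.8]
contact_force: [1.4, 0.2, -0.6]
gripper_width: 86.8
grip_force: 0.0
```

```bash
python3 - <<'E'
from h import *
s=sense();print(s["time"],s["position"],s["eef_rot"])
p=camera_params("wrist");im=capture("wrist");cv2.imwrite("pics/w1.png",im);np.save("w1.npy",p,allow_pickle=True)
print(p["origin"],proj(p,[[532,207,72],[533,245,84]]))
E
```

```text
0.9833 [423.48275544 171.22636914 152.44399124] [ 1.79995501e+02  3.14473577e-02 -1.79842083e+02]
[341.63278637 171.95458053 313.76156011] [[320.2 349.8]
 [369.8 361. ]]
```

View pics/w1.png

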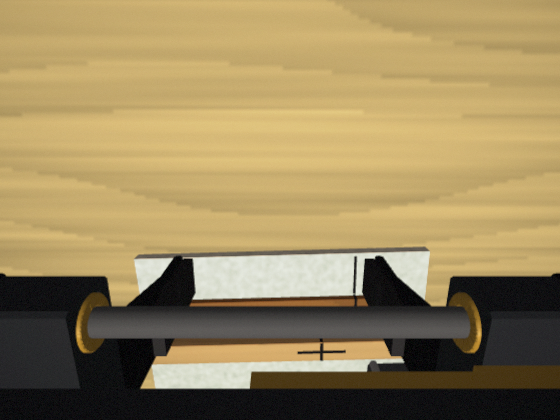

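The cross is visible between the fingers at (321,351) and the black line at column 355 (rows 257–305). The bit tip is around (373,363), partly hidden by the gripper.

```bash
python3 - <<'E'
from h import *
p=np.load("w1.npy",allow_pickle=True).item();im=cv2.imread("pics/w1.png");g=cv2.cvtColor(im,cv2.COLOR_BGR2GRAY)
for r in(262,275,288):
    seg=255-g[r,340:370].astype(float);seg-=np.median(seg);seg[seg<40]=0;u=340+(seg*np.arange(30)).sum()/seg.sum();print("line",r,u,plane(p,[[u,r]],12))
for r in(345,357):
    seg=255-g[r,310:332].astype(float);seg-=np.median(seg);seg[seg<25]=0;u=310+(seg*np.arange(22)).sum()/seg.sum();print("cross",r,u,plane(p,[[u,r]],72))
for c in (302,308,335,342):
    seg=255-g[342:360,c].astype(float);seg-=np.median(seg);seg[seg<25]=0;u=342+(seg*np.arange(18)).sum()/seg.sum();print("along",c,u,plane(p,[[c,u]],72))
print("near edge",plane(p,[[136,257],[428,249]],12))
print("lip",plane(p,[[195,304],[355,299]],20))
cv2.imwrite("pics/w1c.png",cv2.resize(im[240:390,240:440],None,fx=4,fy=4,interpolation=cv2.INTER_CUBIC))
E
```

```text
line 262 363.4609271523179 [[480.4 252.8  12. ]]
line 275 363.30985515478557 [[494.  253.7  12. ]]
line 288 363.152689268417 [[507.9 254.6  12. ]]
cross 345 321.36170212765956 [[527.3 207.8  72. ]]
cross 357 321.11219512195123 [[539.1 208.1  72. ]]
along 302 349.1877828054299 [[531.4 192.   72. ]]
along 308 349.60421545667447 [[531.8 196.9  72. ]]
along 335 350.3377245508982 [[532.5 219.3  72. ]]
along 342 350.37515842839036 [[532.5 225.   72. ]]
near edge [[475.9  38.3  12. ]
 [467.  312.1  12. ]]
lip [[521.1  92.6  20. ]
 [515.2 245.5  20. ]]
```

View pics/w1c.png

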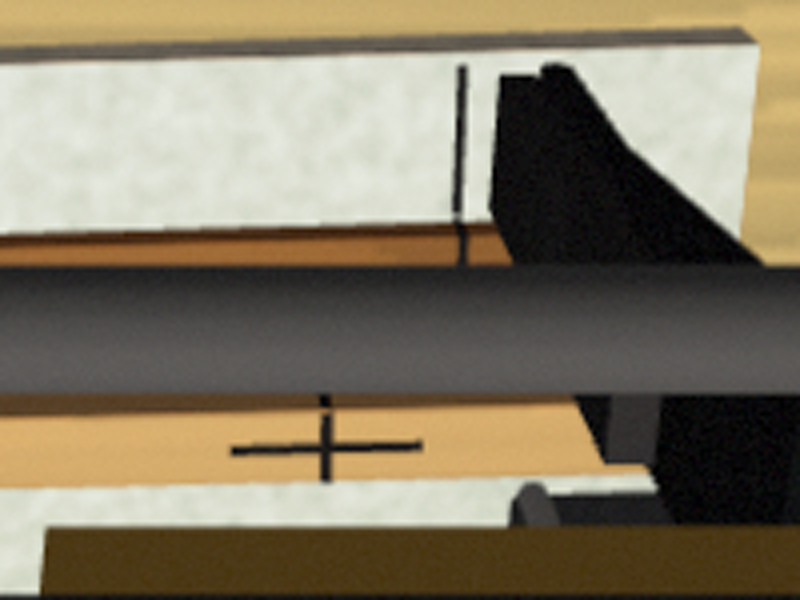

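```bash
python3 - <<'E'
from h import *
p=np.load("w1.npy",allow_pickle=True).item()
L=plane(p,[[355.5,258],[354.3,292.5]],12);print(L,plane(p,[[355.5,304]],20),"bit?",plane(p,[[373.5,362]],84))
a=np.radians(1.9);X=np.array([np.cos(a),np.sin(a)]);Y=np.array([-X[1],X[0]])
for q in L: print("line Y",q[:2]@Y)
c=np.array([532.2,208.0]);print("cross X,Y",c@X,c@Y)
lineY=np.mean([q[:2]@Y for q in L]);bit=X*(c@X)+Y*lineY;o=bit-70*Y
print("shift",lineY-c@Y,"bit",bit,"origin",o)
for n,y in(("grip0",-100-(lineY-c@Y)),("grip1",-100)): print(n,o+Y*y)
s=o+X*6.75-60*Y;print("spot",s)
E
```

```text
[[476.3 245.   12. ]
 [512.8 246.4  12. ]] [[520.7 246.4  20. ]] bit? [[534.  248.1  84. ]]
line Y 229.07349143927544
line Y 229.2625577304127
cross X,Y 538.8036820290167 190.24045897751182
shift 38.92756560733227 bit [530.90934962 246.90616385] origin [533.23021211 176.94464874]
grip0 [537.83638033  38.09346329]
grip1 [536.54572994  76.99962714]
spot [541.96581177 117.20143323]
```

```bash
python3 -c "
from h import *
go([537.5,38,180],91.9)"
```

```text
shift m [-0.1108 -0.1272 -0.0282] turn [-0.0022  0.0041  1.5376]
```

Emit:
send_rows --motion '[-0.01,-0.012,-0.003,0,0,0.12,1,-0.02,-0.024,-0.006,0,0,0.24,1,-0.03,-0.036,-0.009,0,0,0.36,1,-0.04,-0.048,-0.012,0,0,0.48,1,-0.05,-0.06,-0.015,0,0,0.6,1,-0.06,-0.072,-0.018,0,0,0.72,1,-0.07,-0.084,-0.02,0,0,0.84,1,-0.08,-0.096,-0.022,0,0,0.96,1,-0.095,-0.11,-0.025,0,0,1.08,1,-0.11,-0.126,-0.028,0,0,1.2,1]'

```text
time: 1.87
position: [533.1, 47.1, 180.5]
eef_rot: [-179.9, -0.0, 110.9]
contact_force: [0.5, 0.9, 0.7]
gripper_width: 87.2
grip_force: 0.0
```

Emit:
send_rows --motion '[0,0,0,0,0,0.11,1,0,0,0,0,0,0.22,1,0,0,0,0,0,0.337,1,0,0,0,0,0,0.337,1,0,0,0,0,0,0.337,1,0,0,0,0,0,0.337,1,0,0,0,0,0,0.337,1,0,0,0,0,0,0.337,1,0,0,0,0,0,0.337,1,0,0,0,0,0,0.337,1]'

```text
time: 2.7
position: [533.1, 47.2, 180.6]
eef_rot: [-180.0, -0.0, 92.0]
contact_force: [0.7, -0.1, -0.6]
gripper_width: 87.5
grip_force: 0.0
```

```bash
python3 -c "
from h import *
s=sense();print(s['time'],s['position'],s['eef_rot'])
go([537.5,38,53],91.9)"
```

```text
2.7 [533.11256281  47.16775119 180.55384764] [-1.79999311e+02 -1.29479876e-03  9.19764499e+01]
shift m [-0.0093  0.0041  0.1276] turn [-0.     -0.      0.0013]
```

Descend over the board with the fingers open.

Emit:
send_rows --motion '[-0.003,0.001,0.02,0,0,0,1,-0.006,0.003,0.04,0,0,0,1,-0.009,0.004,0.06,0,0,0,1,-0.009,0.004,0.08,0,0,0,1,-0.009,0.004,0.1,0,0,0,1,-0.009,0.004,0.115,0,0,0,1,-0.009,0.004,0.122,0,0,0,1,-0.009,0.004,0.127,0,0,0,1,-0.009,0.004,0.127,0,0,0,1,-0.009,0.004,0.127,0,0,0,1]' --grip_force 20

```text
time: 3.53
position: [537.9, 38.2, 54.0]
eef_rot: [180.0, 0.0, 92.0]
contact_force: [-0.2, 0.1, -0.9]
gripper_width: 86.9
grip_force: 0.0
```

Emit:
send_rows --motion '[0,0,0,0,0,0,-0.4,0,0,0,0,0,0,-0.6,0,0,0,0,0,0,-0.8,0,0,0,0,0,0,-0.8,0,0,0,0,0,0,-0.8,0,0,0,0,0,0,-0.8,0,0,0,0,0,0,-0.8,0,0,0,0,0,0,-0.8,0,0,0,0,0,0,-0.8,0,0,0,0,0,0,-0.8]' --grip_force 20

```text
time: 4.37
position: [537.4, 38.3, 53.5]
eef_rot: [-180.0, -0.0, 91.9]
contact_force: [-0.5, -0.1, 0.6]
gripper_width: 28.5
grip_force: 0.0
```

Emit:
send_rows --motion '[0,0,0,0,0,0,-0.85,0,0,0,0,0,0,-0.85,0,0,0,0,0,0,-0.85,0,0,0,0,0,0,-0.85,0,0,0,0,0,0,-0.85,0,0,0,0,0,0,-0.85,0,0,0,0,0,0,-0.85,0,0,0,0,0,0,-0.85,0,0,0,0,0,0,-0.85,0,0,0,0,0,0,-0.85]' --grip_force 20

```text
time: 5.2
position: [537.7, 38.2, 53.5]
eef_rot: [180.0, 0.0, 91.9]
contact_force: [1.0, 0.4, -1.8]
gripper_width: 18.1
grip_force: 19.9
```

Emit:
send_rows --motion '[0.004,0,0,0,0,0,-0.85,0.009,0,0,0,0,0,-0.85,0.014,0,0,0,0,0,-0.85,0.019,0,0,0,0,0,-0.85,0.024,0,0,0,0,0,-0.85,0.029,0,0,0,0,0,-0.85,0.034,0,0,0,0,0,-0.85,0.037,0,0,0,0,0,-0.85,0.039,0,0,0,0,0,-0.85,0.039,0,0,0,0,0,-0.85]' --grip_force 20

```text
time: 6.03
position: [536.4, 77.9, 53.6]
eef_rot: [180.0, -0.0, 92.0]
contact_force: [2.2, 0.6, 0.2]
gripper_width: 18.4
grip_force: 19.9
```

```bash
python3 - <<'E'
from h import *
p=camera_params("top");im=capture("top")
cv2.imwrite("pics/t2.png",cv2.resize(im[185:285,125:258],None,fx=6,fy=6,interpolation=cv2.INTER_CUBIC))
s=sense();print(s["position"],s["contact_force"],s["gripper_width"],s["grip_force"])
E
```

```text
[536.37597944  77.8953895   53.61629336] [ 1.9891054   1.96762553 -0.39608481] 17.182104879664372 19.91359055042267
```

View pics/t2.png

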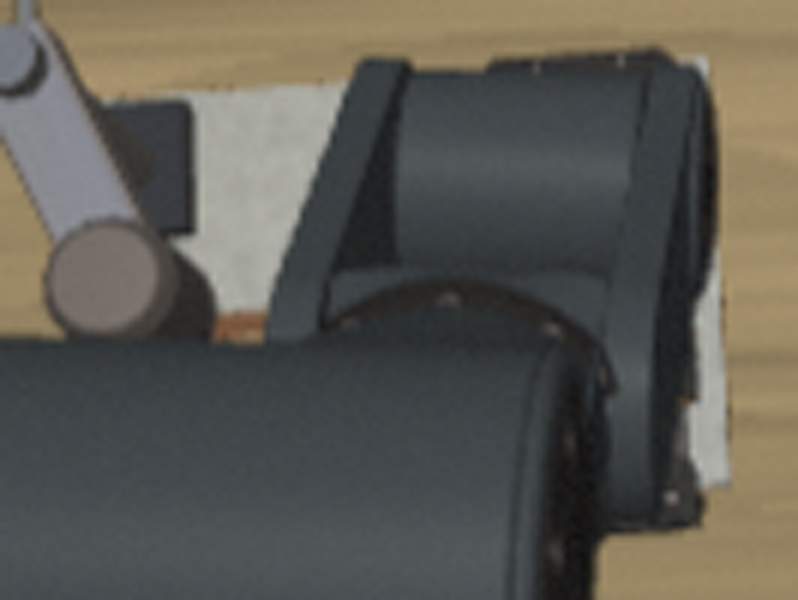

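The arm hides the cross from the top camera: only the motor at (105,280) and part of the base show. I'll release, lift, and look with the wrist camera from the near side.

Emit:
send_rows --motion '[0,0,0,0,0,0,-0.5,0,0,0,0,0,0,-0.3,0,0,0,0,0,0,0,0,0,0,0,0,0,0,0,0,-0.01,0,0,0,0,0,0,-0.03,0,0,0,0,0,0,-0.06,0,0,0,0,0,0,-0.09,0,0,0,0.5,0,0,-0.12,0,0,0,1,0,0,-0.13,0,0,0,1]'

```text
time: 6.92
position: [538.2, 77.1, 188.4]
eef_rot: [179.6, 0.0, 91.9]
contact_force: [0.4, -0.3, -0.4]
gripper_width: 56.4
grip_force: 0.0
```

```bash
python3 -c "
from h import *
s=sense();print(s['time'],s['position'],s['eef_rot'])
go([425,170,170],180)"
```

```text
6.9167 [538.249512    77.11026596 188.36779882] [1.79569029e+02 4.05913692e-02 9.19482051e+01]
shift m [ 0.0967 -0.1102  0.0175] turn [ 0.0054  0.0063 -1.5368]
```

Emit:
send_rows --motion '[0.0,-0.02,0,0,0,-0.12,1,0.01,-0.04,0,0,0,-0.24,1,0.02,-0.06,0,0,0,-0.36,1,0.03,-0.08,0,0,0,-0.48,1,0.04,-0.1,0.005,0,0,-0.6,1,0.055,-0.11,0.01,0,0,-0.72,1,0.07,-0.11,0.015,0,0,-0.84,1,0.08,-0.11,0.018,0,0,-0.96,1,0.09,-0.11,0.018,0,0,-1.08,1,0.097,-0.11,0.018,0,0,-1.2,1]'

```text
time: 7.75
position: [421.9, 171.0, 165.3]
eef_rot: [-180.0, -0.1, 161.1]
contact_force: [-0.9, -0.3, 1.1]
gripper_width: 87.1
grip_force: 0.0
```

Emit:
send_rows --motion '[0,0,0,0,0,-0.11,1,0,0,0,0,0,-0.22,1,0,0,0,0,0,-0.337,1,0,0,0,0,0,-0.337,1,0,0,0,0,0,-0.337,1,0,0,0,0,0,-0.337,1,0,0,0,0,0,-0.337,1,0,0,0,0,0,-0.337,1,0,0,0,0,0,-0.337,1,0,0,0,0,0,-0.337,1]'

```text
time: 8.58
position: [422.9, 170.4, 165.6]
eef_rot: [-180.0, -0.0, 180.0]
contact_force: [-0.3, 0.4, -0.1]
gripper_width: 86.6
grip_force: 0.0
```

```bash
python3 - <<'E'
from h import *
s=sense();print(s["time"],s["position"],s["eef_rot"])
p=camera_params("wrist");im=capture("wrist");np.save("w3.npy",p,allow_pickle=True);cv2.imwrite("pics/w3.png",im)
q=proj(p,[[531,247,72],[531,247,84],[476.3,245,12],[512.8,246.4,12]]);print(q)
cv2.imwrite("pics/w3c.png",cv2.resize(im[230:390,240:440],None,fx=3.75,fy=3.75,interpolation=cv2.INTER_CUBIC))
E
```

```text
8.5833 [422.88558802 170.38572445 165.55012772] [-1.79999875e+02 -3.20640439e-03  1.79978974e+02]
[[366.3 339.3]
 [369.8 348.5]
 [353.7 252.9]
 [352.8 286.3]]
```

View pics/w3c.png

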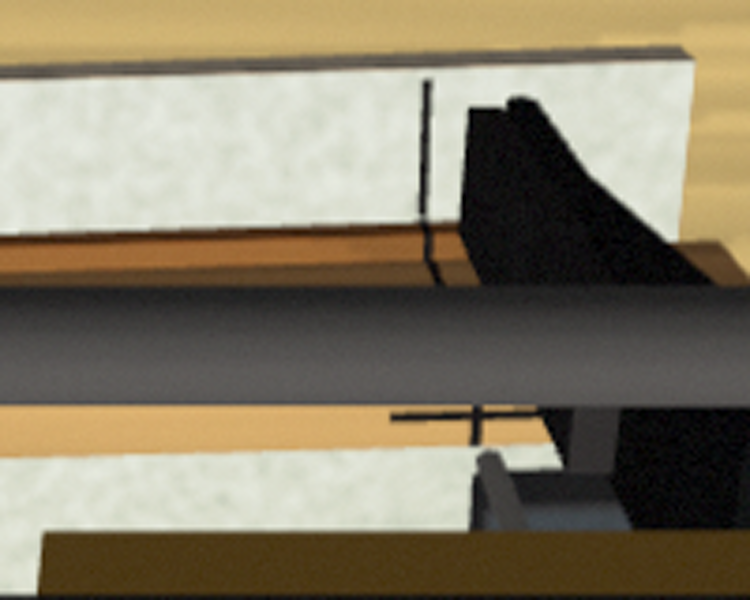

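The black line on the lip at crop (430,255) runs straight into the board's face line at crop (434,265). The cross is at image (366.9,341.2), against a predicted (366.3,339.3) under the bit, so it is aligned to about 0.6 mm. Next is the clamp.

```bash
python3 -c "
from h import *
go([495,-331,240],83)"
```

```text
shift m [-0.0722 -0.5014 -0.0745] turn [-1.0000e-04 -1.0000e-04  1.6928e+00]
```

Emit:
send_rows --motion '[0,-0.03,-0.015,0,0,0.1,1,0,-0.06,-0.03,0,0,0.2,1,-0.005,-0.095,-0.045,0,0,0.31,1,-0.01,-0.13,-0.06,0,0,0.43,1,-0.02,-0.165,-0.075,0,0,0.55,1,-0.025,-0.2,-0.075,0,0,0.67,1,-0.03,-0.235,-0.075,0,0,0.79,1,-0.035,-0.27,-0.075,0,0,0.9,1,-0.045,-0.305,-0.075,0,0,1.02,1,-0.05,-0.34,-0.075,0,0,1.14,1]'

```text
time: 9.47
position: [473.4, -171.6, 240.7]
eef_rot: [180.0, 0.0, 114.3]
contact_force: [0.7, 0.1, -0.1]
gripper_width: 87.2
grip_force: 0.0
```

```bash
python3 -c "
from h import *
go([495,-331,240],83)"
```

```text
shift m [-0.1542 -0.046   0.0008] turn [1.000e-03 5.000e-04 5.465e-01]
```

Emit:
send_rows --motion '[-0.03,-0.01,0,0,0,0.11,1,-0.06,-0.02,0,0,0,0.22,1,-0.09,-0.03,0,0,0,0.33,1,-0.12,-0.04,0,0,0,0.44,1,-0.15,-0.045,0,0,0,0.54,1,-0.154,-0.046,0,0,0,0.546,1,-0.154,-0.046,0,0,0,0.546,1,-0.154,-0.046,0,0,0,0.546,1,-0.154,-0.046,0,0,0,0.546,1,-0.154,-0.046,0,0,0,0.546,1]'

```text
time: 10.3
position: [495.2, -327.0, 240.5]
eef_rot: [-180.0, -0.1, 83.5]
contact_force: [0.1, 0.1, 0.1]
gripper_width: 86.6
grip_force: 0.0
```

```bash
python3 - <<'E'
from h import *
s=sense();print(s["time"],s["position"],s["eef_rot"])
p=camera_params("wrist");im=capture("wrist");np.save("w4.npy",p,allow_pickle=True);cv2.imwrite("pics/w4.png",im)
print(p["origin"],proj(p,[[509,-252,110],[509,-252,150]]))
E
```

```text
10.3 [ 495.18763626 -327.02459097  240.52495736] [-1.79950747e+02 -5.01623559e-02  8.35107986e+01]
[ 504.76474559 -244.78692746  401.96373584] [[284.5 117.5]
 [285.5 118.8]]
```

View pics/w4.png

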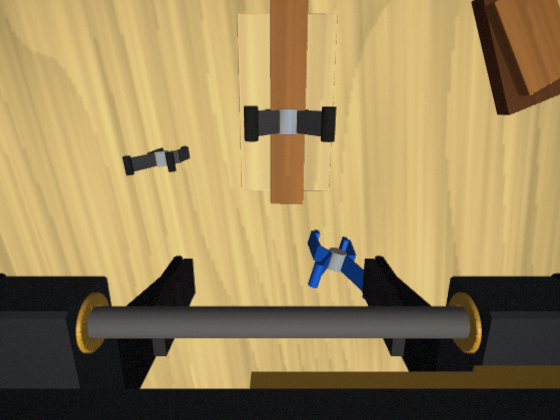

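The clamp is seen from above with its handles at (251,124) and (328,123) and the coil at (288,121). The small black decoy is at (160,158), the blue one at (337,258), and the rack bar spans columns 270–307.

```bash
python3 - <<'E'
from h import *
p=np.load("w4.npy",allow_pickle=True).item();im=cv2.imread("pics/w4.png");g=cv2.cvtColor(im,cv2.COLOR_BGR2GRAY)
m=(g[95:155,235:345]<45).astype(np.uint8)
n,l,st,c=cv2.connectedComponentsWithStats(m);
b=np.where((l>0))
r=np.hstack([b[0]]),
for lo,hi in((235,260),(320,345)):
    mm=m[:,lo-235:hi-235];print([ (lo+np.where(mm.sum(0)>22)[0]).min(),(lo+np.where(mm.sum(0)>22)[0]).max()], 95+np.where(mm.sum(1)>5)[0][[0,-1]])
H=plane(p,[[251,124],[328.5,123.5]],152);print(H,H.mean(0),np.linalg.norm(H[0]-H[1]));d=H[1]-H[0];print("clamp yaw",np.degrees(np.arctan2(d[1],d[0])))
F=plane(p,[[238,13],[241.5,190],[337,13],[330,190]],12);print(F)
for i in(0,2): d=F[i]-F[i+1];print("rack yaw",np.degrees(np.arctan2(-d[0],d[1])))
print("coil",plane(p,[[288,121]],110))
E
```

```text
[np.int64(245), np.int64(257)] [107 140]
[np.int64(320), np.int64(333)] [107 140]
[[ 484.8 -252.7  152. ]
 [ 538.2 -258.4  152. ]] [ 511.5  -255.55  152.  ] 53.703351850699256
clamp yaw -6.09277165733605
[[ 475.3 -150.1   12. ]
 [ 452.9 -328.2   12. ]
 [ 572.8 -161.2   12. ]
 [ 553.5 -339.7   12. ]]
rack yaw -7.168566200565082
rack yaw -6.171032598052909
coil [[ 511.5 -255.1  110. ]]
```

```bash
python3 -c "
from h import *
go([511.3,-255.3,133],83.5)"
```

```text
shift m [0.0731 0.0078 0.1077] turn [-0.0005 -0.0006  0.0002]
```

Emit:
send_rows --motion '[0.03,0.003,0,0,0,0,1,0.06,0.006,0,0,0,0,1,0.073,0.008,0,0,0,0,1,0.073,0.008,0.02,0,0,0,1,0.073,0.008,0.045,0,0,0,1,0.073,0.008,0.07,0,0,0,1,0.073,0.008,0.09,0,0,0,1,0.073,0.008,0.1,0,0,0,1,0.073,0.008,0.107,0,0,0,1,0.073,0.008,0.107,0,0,0,1]' --grip_force 45

```text
time: 11.18
position: [511.4, -256.6, 132.6]
eef_rot: [-179.9, -0.1, 83.4]
contact_force: [0.5, 0.3, 0.8]
gripper_width: 86.8
grip_force: 0.0
```

Emit:
send_rows --motion '[0,0,0,0,0,0,0.5,0,0,0,0,0,0,0.3,0,0,0,0,0,0,0.1,0,0,0,0,0,0,-0.1,0,0,0,0,0,0,-0.3,0,0,0,0,0,0,-0.4,0,0,0,0,0,0,-0.4,0,0,0,0,0,0,-0.4,0,0,0,0,0,0,-0.4,0,0,0,0,0,0,-0.4]' --grip_force 45

```text
time: 12.02
position: [516.3, -259.9, 139.3]
eef_rot: [179.3, 0.3, 83.4]
contact_force: [-0.1, 1.7, 21.7]
gripper_width: 36.7
grip_force: 45.0
```

Emit:
send_rows --motion '[0,0,-0.006,0,0,0,-0.4,0,0,-0.012,0,0,0,-0.4,0,0,-0.02,0,0,0,-0.4,0,0,-0.032,0,0,0,-0.4,0,0,-0.045,0,0,0,-0.4,0,0,-0.058,0,0,0,-0.4,0,0,-0.07,0,0,0,-0.4,0,0,-0.085,0,0,0,-0.4,0,0,-0.1,0,0,0,-0.4,0,0,-0.1,0,0,0,-0.4]'

```text
time: 12.85
position: [513.1, -258.0, 236.1]
eef_rot: [179.8, 0.1, 83.4]
contact_force: [1.0, -0.4, -1.0]
gripper_width: 36.6
grip_force: 45.0
```

```bash
python3 - <<'E'
from h import *
s=sense();print(s["time"],s["position"],s["eef_rot"],s["contact_force"],s["gripper_width"],s["grip_force"])
im=capture("side");p=camera_params("side");u,v=proj(p,[[511,-255,180]])[0].astype(int);print(u,v)
w=capture("wrist")
a=cv2.resize(im[max(v-75,0):v+75,u-50:u+50],(400,600),interpolation=cv2.INTER_CUBIC)
b=cv2.resize(w[200:410,180:380],(400,420),interpolation=cv2.INTER_CUBIC);b=cv2.copyMakeBorder(b,0,180,0,0,0)
cv2.imwrite("pics/s5.png",np.hstack([a,b]))
E
```

```text
12.85 [ 513.05034346 -258.01655496  236.10682265] [1.79757139e+02 1.45054116e-01 8.34084967e+01] [ 1.00796566 -0.42133484 -0.96462595] 36.595452008014796 44.98574495315552
314 261
```

View pics/s5.png

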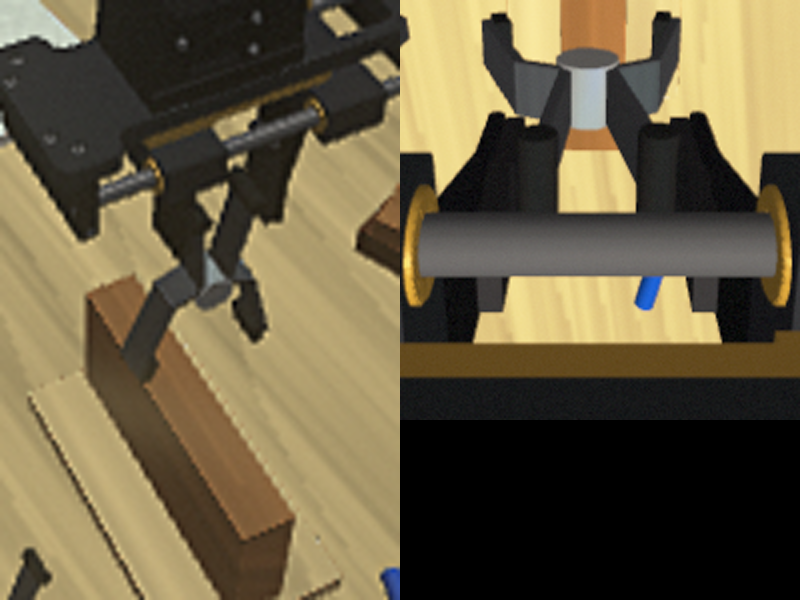

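The clamp is held open and clear of the rack: the coil is at crop (587,90), with the jaws either side of the bar below. Next I check where the pivot lies relative to the tool.

```bash
python3 - <<'E'
from h import *
s=sense();p=camera_params("wrist");T=R.from_euler("xyz",s["eef_rot"],degrees=True)
print(s["position"])
# +x end face centre, and coil top far end; jaw pads
for n,uv,z in(("end+",(273.5,228.5),197),("top-",(274,262),207),("top+",(273.5,234),207),("padL",(228,210),145),("padR",(313,209),145)):
    print(n,T.inv().apply(plane(p,[uv],z)[0]-s["position"]).round(1))
im=cv2.imread("pics/t2.png")
go([536.5+0,0,0],92)
a=np.radians(1.9);X=np.array([np.cos(a),np.sin(a)]);Y=np.array([-X[1],X[0]]);print("spot -70",np.array([533.2,176.9])+6.75*X-70*Y)
E
```

```text
[ 511.68065128 -257.02914362  233.46400302]
end+ [14.  -2.7 36.5]
top- [-3.4 -2.3 26.5]
top+ [14.2 -2.5 26.5]
padL [ 10.5 -37.2  88.5]
padR [11.3 26.1 88.5]
shift m [ 0.2582 -0.0049  0.2334] turn [ 1.000e-04  1.000e-04 -1.499e-01]
spot -70 [542.26715144 107.16228234]
```

```bash
python3 -c "
from h import *
go([545,102,233],91.9)"
```

```text
shift m [ 0.3605 -0.0081  0.0004] turn [ 1.000e-04  1.000e-04 -1.482e-01]
```

Emit:
send_rows --motion '[0.005,0,0,0,0,-0.002,-0.4,0.015,0,0,0,0,-0.006,-0.4,0.03,-0.001,0,0,0,-0.012,-0.4,0.05,-0.001,0,0,0,-0.02,-0.4,0.072,-0.002,0,0,0,-0.03,-0.4,0.095,-0.002,0,0,0,-0.04,-0.4,0.12,-0.003,0,0,0,-0.05,-0.4,0.145,-0.003,0,0,0,-0.06,-0.4,0.17,-0.004,0,0,0,-0.07,-0.4,0.195,-0.004,0,0,0,-0.08,-0.4]'

```text
time: 13.78
position: [529.1, -59.9, 232.9]
eef_rot: [-179.9, -0.1, 88.1]
contact_force: [0.4, 0.3, -2.0]
gripper_width: 36.6
grip_force: 45.0
```

```bash
python3 -c "
from h import *
go([545,102,233],91.9)"
```

```text
shift m [0.1624 0.0105 0.    ] turn [-0.0021 -0.0012 -0.0666]
```

Emit:
send_rows --motion '[0.025,0.002,0,0,0,-0.01,-0.4,0.05,0.004,0,0,0,-0.02,-0.4,0.075,0.005,0,0,0,-0.03,-0.4,0.1,0.006,0,0,0,-0.04,-0.4,0.122,0.008,0,0,0,-0.05,-0.4,0.14,0.009,0,0,0,-0.06,-0.4,0.152,0.01,0,0,0,-0.066,-0.4,0.16,0.01,0,0,0,-0.066,-0.4,0.162,0.01,0,0,0,-0.066,-0.4,0.162,0.01,0,0,0,-0.066,-0.4]'

```text
time: 14.62
position: [545.5, 99.0, 233.3]
eef_rot: [-180.0, 0.0, 91.8]
contact_force: [0.1, 0.0, -0.9]
gripper_width: 37.0
grip_force: 45.0
```

```bash
python3 - <<'E'
from h import *
s=sense();print(s["time"],s["position"],s["eef_rot"])
p=camera_params("wrist");w=capture("wrist");np.save("w6.npy",p,allow_pickle=True);cv2.imwrite("pics/w6f.png",w)
cv2.imwrite("pics/w6.png",cv2.resize(w[150:350,160:400],None,fx=3,fy=3,interpolation=cv2.INTER_CUBIC))
a=np.radians(1.9);X=np.array([np.cos(a),np.sin(a)]);Y=np.array([-X[1],X[0]]);o=np.array([533.2,176.9])
for n,x,z in(("near top",-9,72),("board far top",9,72),("fence far",21.75,47)):
    print(n,[tuple(proj(p,[[*(o+x*X+y*Y),z]])[0]) for y in(-40,-90)])
E
```

```text
14.6167 [545.45775427  99.01062671 233.29233507] [-1.79956285e+02  1.79712816e-02  9.18324196e+01]
near top [(np.float64(257.6), np.float64(159.1)), (np.float64(258.6), np.float64(211.1))]
board far top [(np.float64(277.1), np.float64(159.1)), (np.float64(277.3), np.float64(211.1))]
fence far [(np.float64(290.1), np.float64(155.5)), (np.float64(289.7), np.float64(204.3))]
```

View pics/w6.png

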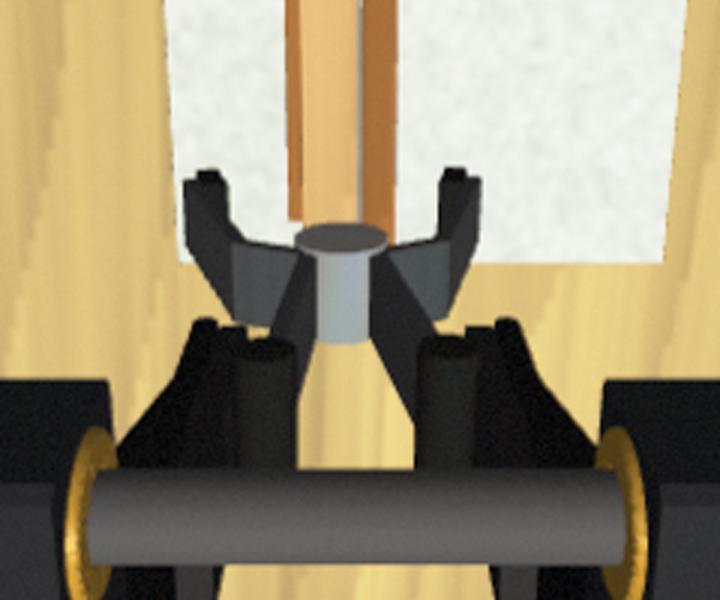

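The clamp hangs tilted about 3°: the pad midpoint is at column 331 and the handles at 356 in the crop. Board and fence span columns 303–397. A small roll of the tool straightens the clamp and centres the pads over them.

Emit:
send_rows --motion '[0,0.001,0,-0.028,0,0,-0.4,0,0.001,0,-0.055,0,0,-0.4,0,0.001,0.008,-0.055,0,0,-0.4,0,0.001,0.02,-0.055,0,0,-0.4,0,0.001,0.032,-0.055,0,0,-0.4,0,0.001,0.044,-0.055,0,0,-0.4,0,0.001,0.056,-0.055,0,0,-0.4,0,0.001,0.066,-0.055,0,0,-0.4,0,0.001,0.074,-0.055,0,0,-0.4,0,0.001,0.08,-0.055,0,0,-0.4]'

```text
time: 15.5
position: [546.6, 98.1, 152.3]
eef_rot: [176.9, 0.0, 91.7]
contact_force: [0.2, -0.4, -2.1]
gripper_width: 36.9
grip_force: 45.0
```

```bash
python3 - <<'E'
from h import *
s=sense();print(s["time"],s["position"],s["eef_rot"],s["contact_force"])
E
```

```text
15.5 [546.62872171  98.12937911 152.34861733] [1.76936354e+02 1.47665247e-03 9.17277302e+01] [ 0.20781829 -0.36726084 -2.09268617]
```

Emit:
send_rows --motion '[0,0,0.005,0,0,0,-0.4,0,0,0.01,0,0,0,-0.4,0,0,0.015,0,0,0,-0.4,0,0,0.019,0,0,0,-0.4,0,0,0.022,0,0,0,-0.4,0,0,0.024,0,0,0,-0.4,0,0,0.026,0,0,0,-0.4,0,0,0.026,0,0,0,-0.4,0,0,0.026,0,0,0,-0.4,0,0,0.026,0,0,0,-0.4]'

```text
time: 16.33
position: [548.5, 98.7, 127.8]
eef_rot: [176.8, 0.0, 91.8]
contact_force: [-0.4, -0.6, -1.7]
gripper_width: 36.5
grip_force: 45.0
```

Emit:
send_rows --motion '[0,0,0.001,0,0,0,-0.4,0,0,0.002,0,0,0,-0.4,0,0,0.003,0,0,0,-0.4,0,0,0.004,0,0,0,-0.4,0,0,0.004,0,0,0,-0.4,0,0,0.004,0,0,0,-0.4,0,0,0.004,0,0,0,-0.4,0,0,0.004,0,0,0,-0.4,0,0,0.004,0,0,0,-0.4,0,0,0.004,0,0,0,-0.4]'

```text
time: 17.17
position: [548.6, 98.7, 123.6]
eef_rot: [176.8, 0.0, 91.8]
contact_force: [-0.2, 1.2, -0.9]
gripper_width: 36.8
grip_force: 45.0
```

Emit:
send_rows --motion '[0,0,0,0,0,0,-0.12,0,0,0,0,0,0,0.0,0,0,0,0,0,0,0.1,0,0,0,0,0,0,0.2,0,0,0,0,0,0,0.3,0,0,0,0,0,0,0.4,0,0,0,0,0,0,0.5,0,0,0,0,0,0,0.7,0,0,0,0,0,0,0.9,0,0,0,0,0,0,1]'

```text
time: 18.0
position: [550.1, 98.7, 124.2]
eef_rot: [176.6, 0.0, 91.8]
contact_force: [0.2, -0.1, 1.3]
gripper_width: 77.7
grip_force: 0.0
```

Emit:
send_rows --motion '[0,0,0,0,0,0,1,0,0,0,0,0,0,1,0,0,0,0,0,0,1,0,0,0,0,0,0,1,0,0,-0.005,0,0,0,1,0,0,-0.02,0,0,0,1,0,0,-0.04,0,0,0,1,0,0,-0.065,0,0,0,1,0,0,-0.09,0,0,0,1,0,0,-0.11,0,0,0,1]'

```text
time: 18.83
position: [542.8, 98.5, 235.6]
eef_rot: [176.7, 0.0, 91.8]
contact_force: [0.9, -0.3, 0.1]
gripper_width: 87.0
grip_force: 0.0
```

```bash
python3 -c "
from h import *
go([422.9,170.4,165.6],180)"
```

```text
shift m [ 0.0756 -0.1214  0.0632] turn [ 0.0451  0.0439 -1.5394]
```

Emit:
send_rows --motion '[0,-0.02,0,0.003,0.003,-0.12,1,0,-0.045,0,0.007,0.007,-0.24,1,0.01,-0.07,0,0.01,0.01,-0.36,1,0.02,-0.095,0,0.014,0.014,-0.48,1,0.03,-0.115,0,0.018,0.018,-0.6,1,0.045,-0.121,0,0.021,0.021,-0.72,1,0.06,-0.121,0,0.025,0.025,-0.84,1,0.07,-0.121,0,0.028,0.028,-0.96,1,0.075,-0.121,0,0.032,0.031,-1.08,1,0.075,-0.121,0,0.035,0.034,-1.2,1]'

```text
time: 19.67
position: [419.4, 170.8, 227.3]
eef_rot: [179.3, 0.4, 161.0]
contact_force: [-0.4, 0.3, -0.7]
gripper_width: 87.2
grip_force: 0.0
```

```bash
python3 -c "
from h import *
s=sense();print(s['position'],s['eef_rot']);go([422.9,170.4,165.6],180)"
```

```text
[419.35135795 170.76462634 227.30660345] [179.34465088   0.40086931 160.97588851]
shift m [-0.003   0.0001  0.0617] turn [ 0.0102  0.0088 -0.332 ]
```

Emit:
send_rows --motion '[-0.001,0,0.015,0.003,0.003,-0.1,1,-0.002,0,0.03,0.006,0.006,-0.2,1,-0.003,0,0.045,0.01,0.009,-0.3,1,-0.003,0,0.058,0.01,0.009,-0.332,1,-0.003,0,0.062,0.01,0.009,-0.332,1,-0.003,0,0.062,0.01,0.009,-0.332,1,-0.003,0,0.062,0.01,0.009,-0.332,1,-0.003,0,0.062,0.01,0.009,-0.332,1,-0.003,0,0.062,0.01,0.009,-0.332,1,-0.003,0,0.062,0.01,0.009,-0.332,1]'

```text
time: 20.5
position: [423.3, 169.3, 165.5]
eef_rot: [180.0, 0.0, 179.6]
contact_force: [-0.1, 0.8, -0.3]
gripper_width: 87.1
grip_force: 0.0
```

```bash
python3 - <<'E'
from h import *
s=sense();print(s["time"],s["position"],s["eef_rot"])
p0=np.load("w3.npy",allow_pickle=True).item();i0=cv2.imread("pics/w3.png")
p=camera_params("wrist");im=capture("wrist");cv2.imwrite("pics/w7.png",im)
def col(g,r,a,b):
    v=255-cv2.cvtColor(g,cv2.COLOR_BGR2GRAY)[r,a:b].astype(float);v-=np.median(v);v[v<25]=0
    return a+(v*np.arange(b-a)).sum()/max(v.sum(),1)
for n,pp,g in(("before",p0,i0),("after",p,im)):
    ul=np.mean([col(g,r,345,362) for r in range(258,280,3)]);uc=np.mean([col(g,r,358,376) for r in(343,344,345)])
    print(n,"line",ul,plane(pp,[[ul,268]],12),"cross",uc,plane(pp,[[uc,344]],72))
# clamp in top view: change vs start within station area
t=capture("top");q=camera_params("top");cv2.imwrite("pics/t7.png",t)
hs=cv2.cvtColor(t,cv2.COLOR_BGR2GRAY);t0=cv2.imread("pics/top0.png")
o=np.array([533.2,176.9]);a=np.radians(1.9);X=np.array([np.cos(a),np.sin(a)]);Y=np.array([-X[1],X[0]])
c=proj(q,[[*(o+6.75*X-75*Y),132]])[0];print("expected handles px",c)
d=(cv2.absdiff(t,t0).max(2)>30)&(hs<60)
u,v=int(c[0]),int(c[1]);D=d[v-30:v+30,u-15:u+15]
r=np.where(D);print("dark px",len(r[0]),"u",u-15+r[1].min(),u-15+r[1].max(),"v",v-30+r[0].min(),v-30+r[0].max(),"handle ends at",plane(q,[[u,v-30+r[0].min()],[u,v-30+r[0].max()]],132))
print("\n".join("".join("#" if x else "." for x in row) for row in D))
E
```

```text
20.5 [423.27830129 169.30249657 165.50825368] [1.79996531e+02 3.16402803e-02 1.79564374e+02]
before line 352.91749778673 [[492.5 245.3  12. ]] cross 366.56614567377227 [[535.8 247.6  72. ]]
after line 354.54791321201924 [[493.5 245.3  12. ]] cross 368.7581494953744 [[536.8 247.6  72. ]]
expected handles px [214.5 233. ]
dark px 215 u 200 222 v 220 262 handle ends at [[574.1 103.  132. ]
 [473.  104.1 132. ]]
..............................
..............................
..............................
..............................
..............................
..............................
..............................
..............................
..............................
..............................
..............................
..............................
..............................
..............................
..............................
..............................
..............................
...........#########..........
...........#########..........
...........#########..........
.............######...........
.............######...........
......
[... 471 characters left out ...]
..########........
..............########........
............##########........
...........###########........
...........###########........
................######........
................########......
................########......
.................#######......
..............................
..............................
..............................
..............................
..............................
..............................
..............................
..............................
..............................
..............................
..............................
..............................
.........###########..........
.####################.........
```

Both checks agree. The cross has not moved since the aligned view. The clamp sits square on board and fence, with its handles about 67 mm over all against 64 mm expected for a 30 mm grip.

```bash
python3 -c "
from workcell import *
print(sign_off())"
```

```text
the job is handed in; nothing more can be done
None
```

The job is handed in: the cross measured within about 1 mm of the bit tip, and the black clamp sits over board and fence; I could not read the grip force or the judge's result.

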